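Fasten the open draw catch on the paint case

ROBOT

A 6-joint arm with a two-finger parallel gripper is mounted at the origin on the work surface. World frame = base frame: x ahead of the robot, y to its left, z up, the work surface at z = 0. Lengths are in mm, angles in rad, forces in N, time in s.
With the tool pointing down it reaches from about 300 to 775 mm from the base axis. Payload 14.6 kg.
Tool frame: the origin (TCP) lies between the finger pads; the fingertips stand 19 mm ahead of it and the grasp point (between the pads) is the TCP; z points along the fingers, y is the line along which they close (so a half turn about z gives the same grasp; the last joint's range is limited). The gripper opens to 94 mm and grips with 3 to 60 N. Pads are 16 mm wide; open, the fingers measure 119 mm over their backs; the gripper's body (75 mm by 177 mm) begins 78 mm behind the grasp point.
Start: joints at [-1.277, 0.3, 1.521, -0, 1.321, -0.067], TCP at [194.155, -514.581, 224.446] pointing down, gripper open.
Joint ranges: [-3.03, 3.03], [-0.79, 2.21], [0.23, 2.52], [-1.04, 4.18], [0, 3.07], [-2.55, 2.55]. Speed limits (rad/s): [2.22, 2.22, 2.57, 3.14, 3.14, 3.14].

INTERFACE

Orientations are given as [roll, pitch, yaw] about the fixed x, y, z axes, in that order (R = Rz(yaw) Ry(pitch) Rx(roll)).
In Python, from cell import monitor, imaging, job, find_in, trace gives the robot as it stands. The module is installed in compiled form; this text tells all that it offers.
- The arm moves only by the tool arm_command, never from a script. Its argument "steps" is a list of rows, each a list of 5 numbers: the opening, from 0 (shut) to 1 (fully open), then the shift along the tool's x, y, z in mm, then the turn about the tool's z in degrees. In form: [[gripper, dx, dy, dz, turn], ...]. A call has 1 to 20 rows; each row is the pose to reach, as a shift and turn from the pose commanded when the call began, along the tool's axes at that moment; what a row does not reach only later rows make up. A row lasts 1/8 s, in which the tool goes at most 62.5 mm and 10.7 degrees, less where a joint would pass 70% of its speed; a pose out of reach is approached as far as the arm can. A call with a gripper value outside its range is refused whole. The fingers move at their own pace and stop on an object; "force" is the grip in N (left out, the last holds). Time passes only in rows, so rows that repeat a pose let the fingers close. It gives the time, the measured TCP pose, the force, the opening and the grip force at its end, in the units of the state.
- monitor.read_state(): the state, without advancing time (a new reading comes with each control period).
- imaging.camera(name): name is "scene" or "top" or "wrist"; returns a dict with "img" (384x512x3 uint8, red, green, blue), "mtx" (3x3 intrinsics, pixels), "view" (4x4, takes a point from world to camera coordinates). Camera axes: x right, y down, z forward; pixel columns grow to the right and rows downward; lengths in mm; the calibration is good to about 2 mm. A picture is of the moment at which its call begins. There is no depth.
- job.sign_off(): hands the job in; it is judged then, once.
Trained networks look in a picture, given as the dict that the camera call returned (one of the last four; its "shot" number tells which), for a name from the list of things; names that differ only in an ending like _2 or _b are one class to them, and where a whole thing is asked for, a point or a joint stands for the part that bears it (a point fixed in the world has none). Each returns a list of dicts, best first, with "p" (0 to 1); they miss things now and then, are a little off and sometimes report something else, mostly with a low value. They report only what shows in the picture. A call takes as long as a camera call.
- find_in(picture, target): "rect" ([centre column, centre row, width, height] in pixels, round what is visible of it).
- trace(picture, target): "region" (384x512 bool, what is visible of it) and "rect" ([centre column, centre row, width, height] in pixels, round what is visible of it).
The state is a dict: "clock": time; "joints": joint angles; "qd": joint speeds; "effort": joint torques, N m; "eef_pos": TCP position; "eef_rot": TCP orientation; "wrist_force": force on the tool from outside, world axes, zero at the start; "moment": the same for the moment, N m; "finger_gap": finger opening in mm; "finger_force": force on a finger pad.
Only numpy, scipy, OpenCV 4.12 (cv2) and the standard library are available. Lean on these libraries where they do the work, as an engineer would, in place of code of your own. Each camera call takes 0.05 s, during which the arm holds its last target. There are 200 camera calls.

TASK

Packing up after the painting workshop: the blue carry case stands on the table with one of its two catches still undone. Hook that catch's yellow wire loop over the keeper on the sprung lid, drawing it back snug under the keeper's lip, then press the lever over centre until it lies flat on its base and the loop holds the lid tight. Be gentle: neither force the loop on the keeper nor crush the lever onto its base (about 10 N does it), and leave everything else on the table where it is.

Things in the scene. Friction and masses are not known exactly. Their poses are not given: they have to be found in the camera images.
- case: dark blue carry case with aluminium edges, fixed, stood upright on its hinge edge: 300 mm long, 150 through, 200 high. Origin under its parting line, half-way along; x points across the parting line from body half to lid half, y along the case, z up. Two draw catches cross its flat top: the one at y = -85 mm is fastened (how a finished catch looks); the one at y = +85 mm is open: fasten it.
- latch_base: the open catch's steel base plate, 66 x 30 x 3 mm, on the body half. Origin on the lever's hinge pin, 11 mm above the case top, mid-width of the catch; axes as the case's (x towards the keeper). The catch moves in this x-z plane.
- lever (a joint): angle of the open catch's lever about its hinge pin, rad: 0 lies flat on its base pointing to -x of the base, 1.57 stands straight up, 2.0 (leaning to the lid) is its stop. Stiff: stays where it is left (0.06 N m). With the loop hooked, pressing it home takes up to about 0.55 N m, so press near its free end; in the last 0.1 rad it goes over centre and stays shut. Bottoms hard on its base.
- lever_arm: the lever: a steel channel 24 mm wide; flat outer face 6.5 mm off the line through the hinge pin, reaching 58 mm from the pin, then an upturned lip to 68 mm. Origin on the middle of the outer face, 50 mm from the pin; x points from free end to pin, z out of the outer face (up once the lever is down).
- bail: the yellow wire loop: a U of 5 mm wire, 37 mm wide outside, 27 inside. Origin on its pin on the lever, 16 mm from the hinge pin towards the free end, so tipping the lever to the lid carries the loop to the keeper; x points from its pin to its cross bar. It turns stiffly (0.015 N m), stays where it is left and so turns along with the lever. Starts tipped up.
- bail_bar (a point): middle of the loop's cross bar (5 mm thick, across the catch), 69.5 mm from the loop's pin; the loop can be pinched here across its 37 mm width. With the lever at 1.9 rad and the bar down on the keeper plate it lies beyond the lip in every case; from there it must be drawn back to -x until it bites on the wall (it resists over 20 N). Not drawn under the lip, it lifts off with the lever.
- keeper_seat (a point): fixed point on the case: where the loop's bar will sit once the catch is done up (bar centre 5 mm above the case top, 54 mm to +x of the hinge pin). The yellow keeper itself is on the lid, which has sprung off its seal: at the start the keeper's own seat stands somewhere between 3 and 11 mm farther to +x than this point, at the same height; how far is not measured: feel or see it.
- keeper_mid (a point): fixed point on the case, at mid-range of where the keeper's seat can be (7 mm to +x of keeper_seat). The keeper: a yellow 26 mm wide plate with a 20 mm wide wall and lip that fit inside the loop. Bar seated: on the plate, against the wall (2.5 mm to -x of its centre), under the lip (overhangs to 0.5 mm on the +x side of the bar's centre; its underside 4 mm, its top 6.5 mm above it).
- phone: black phone, 74 x 150 x 9 mm, lying; leave it alone
- coffee_cup: brown paper coffee cup, 80 mm wide, 105 mm tall; leave it alone
- paint_cup: small white ceramic cup, 52 mm wide, 38 mm tall; leave it alone
- tub: yellow lidded tub, 128 mm wide, 74 mm tall; leave it alone
- drink_bottle: white drink bottle with a pink cap, 72 mm wide, 205 mm tall; leave it alone
- painted_bowl: purple painted bowl, 96 mm wide, 43 mm tall; leave it alone
- seal_ring: red plastic ring, 48 mm wide, 6 mm high; leave it alone

How it is judged:
By the outcome, as a careful person would: the job done as asked, in the order asked, and still so for the second after the job is handed in, with the robot touching nothing.
It also fails if it takes over 58 s, if anything falls off the work surface, if the arm or the gripper's body presses on something with over 40 N, if the wrist force passes 120 N, or if a joint passes its speed limit or range.

## Working session

There is one attempt and no reset: what is moved stays moved. The work goes in short steps, Python scripts to look and compute and a tool call to move; the robot and the scene stay as the last step left them, time stands still between calls to the robot, and variables do not carry over. Pictures are saved under pics/ and viewed, at most 10 in all, crops included, and the job is handed in when it is done.

Besides the shell and the picture viewer there is one more tool, called after ">>>" as a command line: name --pt "numbers of a row" for each row, then --argument value for the rest. arm_command: Moves the arm, as the interface text tells. Its arguments: {"type":"object","properties":{"steps":{"type":"array","items":{"type":"array","items":{"type":"number"}}},"force":{"type":"number"}},"required":["steps"]}

```bash
mkdir -p pics; cat > h.py <<'E'
import numpy as np, cv2
from cell import monitor, imaging, job, find_in, trace
def save(p,name,box=None,scale=1):
    im=p["img"][:,:,::-1]
    if box: im=im[box[1]:box[3],box[0]:box[2]]
    cv2.imwrite("pics/"+name,cv2.resize(im,None,fx=scale,fy=scale,interpolation=cv2.INTER_CUBIC))
def proj(p,X):
    X=np.atleast_2d(X); c=(p["view"][:3,:3]@X.T).T+p["view"][:3,3]
    u=(p["mtx"]@c.T).T; return u[:,:2]/u[:,2:]
def atz(p,uv,z):
    R=p["view"][:3,:3];t=p["view"][:3,3];o=-R.T@t
    d=R.T@np.linalg.inv(p["mtx"])@np.array([uv[0],uv[1],1.]); return o+d*(z-o[2])/d[2]
E
python3 - <<'E'
from h import *
P={n:imaging.camera(n) for n in("scene","top")}
st=monitor.read_state(); print({k:np.round(v,3) for k,v in st.items()})
for n,p in P.items():
    print(n,(-p["view"][:3,:3].T@p["view"][:3,3]).round(), p["mtx"][0,0])
    for t in("case","latch_base","lever_arm","bail"):
        print(t,[(np.round(d["rect"]),round(d["p"],2)) for d in find_in(p,t)[:3]])
im=np.hstack([P["scene"]["img"],P["top"]["img"]])
save(P["scene"],"s.png",None,1.5);save(P["top"],"t.png",None,1.5)
E
```

```text
{'clock': np.float64(0.1), 'joints': array([-1.277,  0.3  ,  1.522, -0.   ,  1.321, -0.067]), 'qd': array([ 0.   , -0.003, -0.002,  0.   ,  0.   ,  0.001]), 'effort': array([ 3.0000e-03, -5.3264e+01, -3.5328e+01,  7.1000e-02,  2.3000e-02,
       -0.0000e+00]), 'eef_pos': array([ 194.09 , -514.389,  223.948]), 'eef_rot': array([-3.141, -0.   ,  0.361]), 'wrist_force': array([-0.053,  0.08 , -0.71 ]), 'moment': array([-0.005, -0.05 , -0.043]), 'finger_force': np.float64(0.0), 'finger_gap': np.float64(93.915)}
scene [1130. -264. 1067.] 433.1578601336658
case [(array([230., 187.,  22.,  31.]), 0.71), (array([196., 221., 137., 103.]), 0.59)]
latch_base [(array([322., 122.,  29.,  55.]), 0.66), (array([229., 188.,  19.,  31.]), 0.56)]
lever_arm [(array([226., 182.,  12.,  22.]), 0.71), (array([230., 187.,  21.,  27.]), 0.31)]
bail [(array([300., 230.,  35.,  38.]), 0.68), (array([228., 195.,  16.,  12.]), 0.53)]
top [ 354.   50. 1302.] 480.53257958357267
case [(array([317., 186., 141., 101.]), 0.91)]
latch_base [(array([282., 173.,  22.,  54.]), 0.89)]
lever_arm []
bail [(array([282., 166.,  18.,  32.]), 0.49)]
```

View pics/s.png

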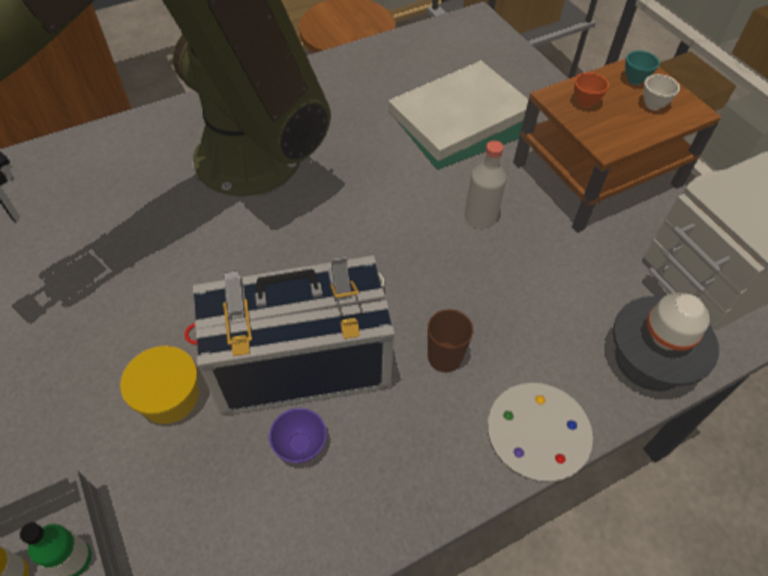

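View pics/t.png

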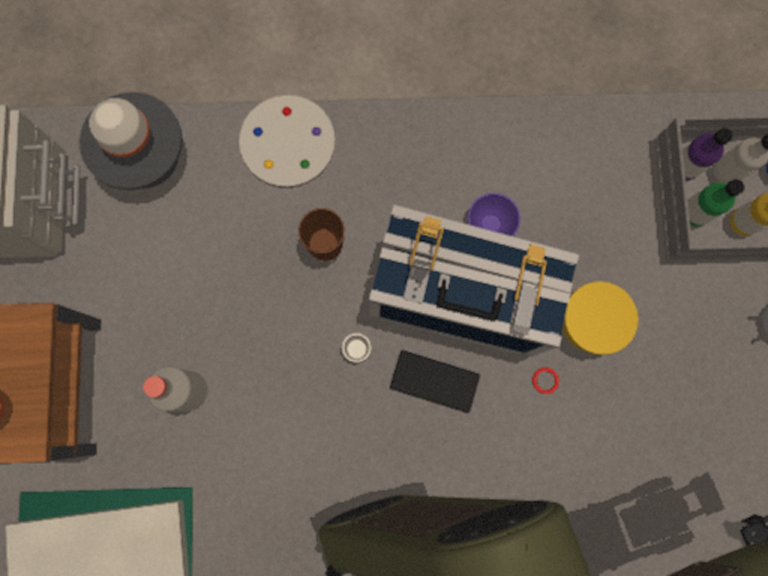

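The case lies far side of the robot. Its y=+85 open catch is at left in the top view, with the loop near (428,235) in t.png. The fastened catch is at right, near (530,290).

```bash
python3 - <<'E'
from h import *
p=imaging.camera("top")
c=[atz(p,np.array(q)/1.5,200) for q in((395,207),(578,257),(557,345),(372,300))]
print(np.round(c)); m=np.mean(c,0); 
print("sides",[round(np.linalg.norm(c[i]-c[(i+1)%4])) for i in range(4)])
y=(c[0]+c[3]-c[1]-c[2]); print(m, np.arctan2(-y[0],y[1]))
st=monitor.read_state();print(st["eef_rot"])
w=imaging.camera("wrist");print(w["mtx"][0,0]); print((-w["view"][:3,:3].T@w["view"][:3,3]).round(), w["view"][:3,:3].round(2))
E
```

```text
[[ 677.    9.  200.]
 [ 588. -276.  200.]
 [ 451. -233.  200.]
 [ 529.   49.  200.]]
sides [298, 144, 293, 153]
[ 561.42653816 -112.80688793  200.        ] -0.28528055920467343
[-3.14152130e+00  1.20399473e-05  3.60780623e-01]
324.2129309321455
[ 273. -484.  384.] [[ 0.35 -0.94  0.  ]
 [-0.9  -0.34  0.29]
 [-0.27 -0.1  -0.96]]
```

>>> arm_command --pt "1 0 0 -130 0" --pt "1 0 0 -130 0" --pt "1 549 -306 -130 37" --pt "1 549 -306 -130 37" --pt "1 549 -306 -130 37" --pt "1 549 -306 -130 37" --pt "1 549 -306 -130 37" --pt "1 549 -306 -130 37" --pt "1 549 -306 -130 37" --pt "1 549 -306 -130 37" --pt "1 549 -306 -130 37" --pt "1 549 -306 -130 37" --pt "1 549 -306 -130 37" --pt "1 549 -306 -130 37" --pt "1 549 -306 -130 37"

```text
clock: 2.48
eef_pos: [599.2, -35.7, 354.8]
eef_rot: [3.141, -0.0, -0.286]
wrist_force: [-0.3, 0.2, 0.1]
finger_gap: 94.1
finger_force: 0.0
```

```bash
cat > look.py <<'E'
from h import *; import sys
p=imaging.camera("wrist"); s=monitor.read_state()
print(s["clock"],s["eef_pos"].round(1),s["eef_rot"].round(3),s["joints"].round(2),s["finger_gap"],s["wrist_force"].round(1))
for t in("latch_base","lever_arm","bail"):
    print(t,[(np.round(d["rect"]),round(d["p"],2)) for d in find_in(p,t)[:3]])
print("case->px grid (guess)")
np.savez("w.npz",img=p["img"],mtx=p["mtx"],view=p["view"])
save(p,sys.argv[1],None,1.5)
E
python3 look.py w1.png
```

```text
2.525 [599.2 -35.8 354.9] [ 3.142e+00 -1.000e-03 -2.870e-01] [-0.12  0.36  1.14 -0.    1.64  1.74] 93.84999410021597 [-0.1  0.  -0.2]
latch_base [(array([259., 210.,  46.,  86.]), 0.6)]
lever_arm [(array([262., 222.,  34.,  57.]), 0.72)]
bail [(array([259., 192.,  50.,  52.]), 0.7)]
case->px grid (guess)
```

View pics/w1.png

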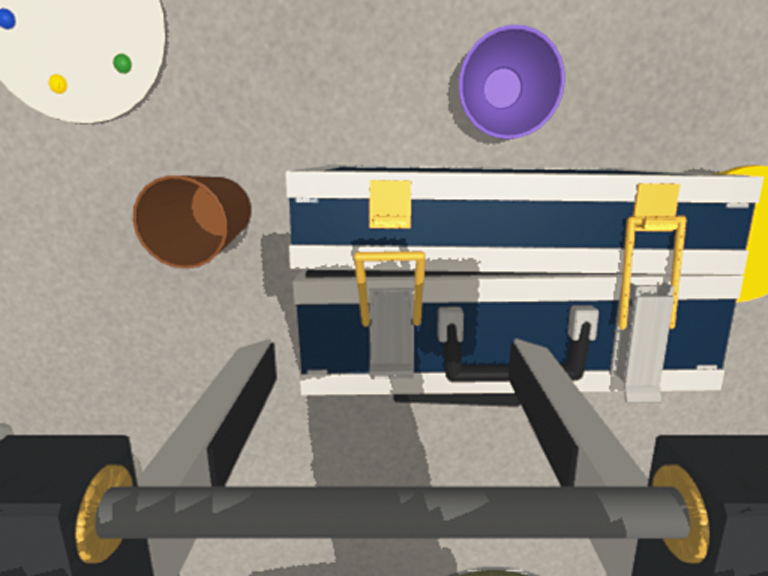

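```bash
python3 - <<'E'
from h import *
p=dict(np.load("w.npz"))
A=[atz(p,np.array(q)/1.5,200) for q in((288,172),(762,177),(722,388),(302,394))]
print(np.round(A,1)); 
y=A[0]+A[3]-A[1]-A[2]; a1=np.arctan2(-(A[0]-A[1])[0],(A[0]-A[1])[1]);a2=np.arctan2(-(A[3]-A[2])[0],(A[3]-A[2])[1]); print("yaw",a1,a2)
a=(a1+a2)/2; m=np.mean(A,0); R=np.array([[np.cos(a),-np.sin(a),0],[np.sin(a),np.cos(a),0],[0,0,1]])
print("ctr",m)
def c(q,z): return (R.T@(atz(p,np.array(q)/1.5,z)-m)).round(1)
for n,q,z in [("kfar L",(370,181),202),("kfar R",(411,180),202),("kfarF L",(636,185),202),("kfarF R",(678,183),202),("lip near open",(390,228),211),("lip near fast",(657,232),211),
 ("barF",(657,219),205),("barlo",(390,257),230),("barhi",(390,257),270),("barL",(357,257),250),("barR",(424,257),250),("levfreeF",(643,400),210),("levfreeF corner",(643,390),217),
 ("lip far open",(390,216),211)]: print(n,c(q,z))
w=p["view"]
# crop
im=p["img"][100:280,170:500,::-1]; cv2.imwrite("pics/c1.png",cv2.resize(im,None,fx=2.4,fy=2.4,interpolation=cv2.INTER_CUBIC))
E
```

```text
[[ 682.1    9.4  200. ]
 [ 594.6 -276.8  200. ]
 [ 451.4 -238.3  200. ]
 [ 532.2   53.   200. ]]
yaw -0.2965855972649057 -0.27046841566691565
ctr [ 565.05066301 -113.18510598  200.        ]
kfar L [72.5 98.8  2. ]
kfar R [73. 73.  2.]
kfarF L [ 69.5 -68.9   2. ]
kfarF R [ 70.7 -95.2   2. ]
lip near open [44.2 86.3 11. ]
lip near fast [ 41.2 -81.8  11. ]
barF [ 48.5 -83.8   5. ]
barlo [29.9 86.3 30. ]
barhi [39.1 86.1 70. ]
barL [ 34.6 104.6  50. ]
barR [34.5 67.3 50. ]
levfreeF [-77.9 -90.8  10. ]
levfreeF corner [-66.3 -85.6  17. ]
lip far open [51.7 86.3 11. ]
```

View pics/c1.png

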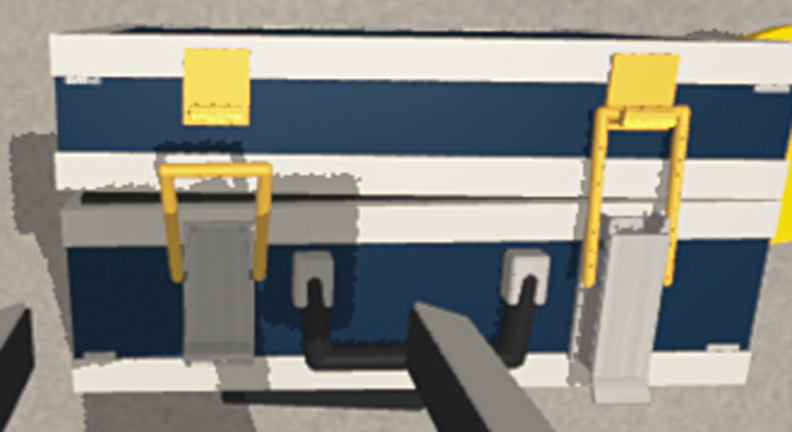

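The crop shows the open loop's bar at w1 (390,257), 67 px wide, with its leg ends at (365,324) and (416,323). The lever is tipped up, with its free end near (392,375). The keeper lip is at row about 222. A small fit will give the angles.

```bash
cat > fit.py <<'E'
from h import *; from scipy.optimize import least_squares
p=dict(np.load("w.npz"))
def F(v):
    x,y,a,th,ph,d=v
    X=np.array([np.cos(a),np.sin(a),0]);Y=np.array([-np.sin(a),np.cos(a),0]);Z=np.array([0,0,1.])
    H=np.array([x,y,211.])
    W=lambda u,v_,w: H+u*X+v_*Y+w*Z
    px,pz=-16*np.cos(th),16*np.sin(th); bx,bz=px+69.5*np.cos(ph),pz+69.5*np.sin(ph)
    fx,fz=-58*np.cos(th)+6.5*np.sin(th),58*np.sin(th)+6.5*np.cos(th)
    return dict(barL=W(bx,16,bz),barR=W(bx,-16,bz),pinL=W(px,16,pz),pinR=W(px,-16,pz),
      bFL=W(54,-154,-6),bFR=W(54,-186,-6),pFL=W(-16,-154,0),pFR=W(-16,-186,0),lever=W(fx,0,fz),leverF=W(-58,-170,6.5),
      kF=W(54+d*0+18,-170,-8.5)), (bx,bz)
obs=dict(barL=(361,257),barR=(420,257),pinL=(365,322),pinR=(416,321),bFL=(631,221),bFR=(682,221),pFL=(623,324),pFR=(673,323),lever=(391,368),leverF=(643,389))
def res(v):
    P,_=F(v); return np.concatenate([proj(p,P[k])[0]*1.5-np.array(o) for k,o in obs.items()])
for t0 in(.3,1.0,1.5):
    r=least_squares(res,[585,-30,-.285,t0,.5,0],loss="soft_l1",f_scale=3)
    P,b=F(r.x); print(r.cost,r.x.round(3),"bar rel",np.round(b,1)); 
print(dict(zip(obs,res(r.x).reshape(-1,2).round(1).tolist())))
B=(P["barL"]+P["barR"])/2; print("bar world",B)
E
python3 fit.py
```

```text
18.004748252531336 [ 5.82508e+02 -2.90020e+01 -2.78000e-01 -4.54000e-01  6.61000e-01
  0.00000e+00] bar rel [40.5 35.6]
16.259203482030365 [ 5.8268e+02 -2.9053e+01 -2.7900e-01  1.1340e+00  7.1000e-01  0.0000e+00] bar rel [45.9 59.8]
56.31569095342941 [ 5.82411e+02 -2.89720e+01 -2.77000e-01 -6.73900e+00  5.17400e+00
  0.00000e+00] bar rel [ 16.6 -69.3]
{'barL': [9.7, 0.1], 'barR': [-8.5, -0.3], 'pinL': [2.9, 0.0], 'pinR': [-1.1, 0.7], 'bFL': [1.0, -1.2], 'bFR': [0.3, -1.7], 'pFL': [-0.7, 1.9], 'pFR': [-2.6, 2.5], 'lever': [0.9, -0.1], 'leverF': [-0.5, -1.9]}
bar world [598.39163161 -33.52274341 141.74373125]
```

```bash
cat >> fit.py <<'E'
s=imaging.camera("scene"); print("--")
for t0 in (.2,1.0):
    v=least_squares(res,[585,-30,-.285,t0,.5,0],loss="soft_l1",f_scale=3).x
    P,_=F(v); print(v[3:5],{k:(proj(s,P[k])[0]).round(1).tolist() for k in P})
    print(dict(zip(obs,res(v).reshape(-1,2).round(1).tolist())))
save(s,"s2.png",(110,150,280,260),4.5)
E
python3 fit.py | sed -n '/--/,$p'
```

```text
--
[-0.45418992  0.66067531] {'barL': [238.2, 198.8], 'barR': [224.5, 201.1], 'pinL': [234.3, 190.4], 'pinR': [221.4, 192.5], 'bFL': [167.1, 225.8], 'bFR': [153.1, 228.2], 'pFL': [163.9, 199.7], 'pFR': [150.4, 201.9], 'lever': [225.2, 181.4], 'leverF': [155.3, 185.2], 'kF': [160.9, 234.3]}
{'barL': [1.1, 0.3], 'barR': [-1.1, -0.2], 'pinL': [2.9, -0.1], 'pinR': [-1.1, 0.6], 'bFL': [1.0, -1.3], 'bFR': [0.3, -1.7], 'pFL': [-0.7, 1.9], 'pFR': [-2.6, 2.5], 'lever': [0.9, -0.1], 'leverF': [-0.6, -1.9]}
[1.1336201  0.71004447] {'barL': [238.5, 194.7], 'barR': [224.4, 197.1], 'pinL': [234.7, 187.8], 'pinR': [221.5, 189.9], 'bFL': [167.0, 225.9], 'bFR': [153.1, 228.2], 'pFL': [163.9, 199.7], 'pFR': [150.4, 201.9], 'lever': [226.6, 174.6], 'leverF': [155.3, 185.2], 'kF': [160.9, 234.3]}
{'barL': [-1.8, 0.2], 'barR': [1.5, -0.3], 'pinL': [1.0, 0.3], 'pinR': [0.5, 1.0], 'bFL': [1.1, -1.4], 'bFR': [0.4, -1.7], 'pFL': [-0.7, 1.8], 'pFR': [-2.6, 2.5], 'lever': [0.4, -0.2], 'leverF': [-0.6, -2.0]}
```

View pics/s2.png

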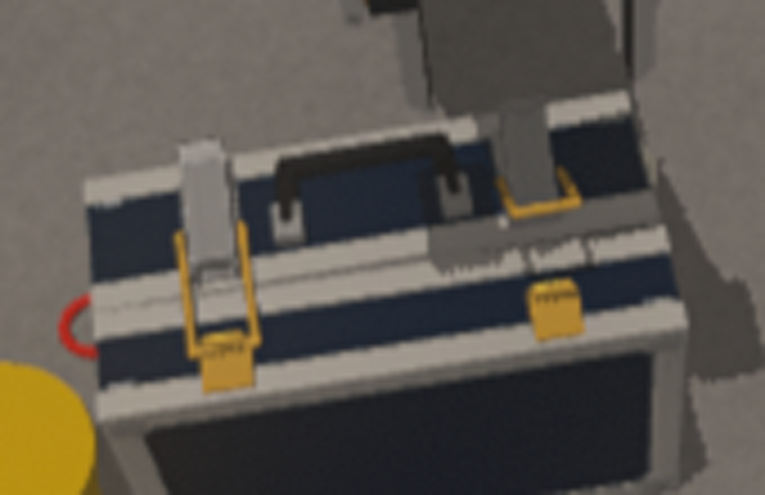

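Matches the second solution: lever about 1.13 rad, bar about 58 mm above the hinge pin and about 45 mm ahead of it. Moving to pinch the bar.

>>> arm_command --pt "0.7 28 -2 30 -0.5" --pt "0.7 28 -2 60 -0.5" --pt "0.7 28 -2 70 -0.5" --pt "0.7 28 -2 70 -0.5" --force 6

```text
clock: 3.22
eef_pos: [627.1, -40.6, 285.0]
eef_rot: [-3.142, -0.0, -0.276]
wrist_force: [-0.3, -0.2, 0.2]
finger_gap: 66.3
finger_force: 0.0
```

```bash
python3 look.py w2.png
```

```text
3.275 [627.3 -40.5 285.8] [-3.141e+00 -1.000e-03 -2.760e-01] [-0.12  0.45  1.18  0.    1.51  1.72] 66.07682856618959 [-0.1  0.5  0.7]
latch_base [(array([264., 280.,  60.,  86.]), 0.72)]
lever_arm [(array([265., 289.,  38.,  74.]), 0.72)]
bail [(array([262., 261.,  63.,  43.]), 0.95)]
case->px grid (guess)
```

View pics/w2.png

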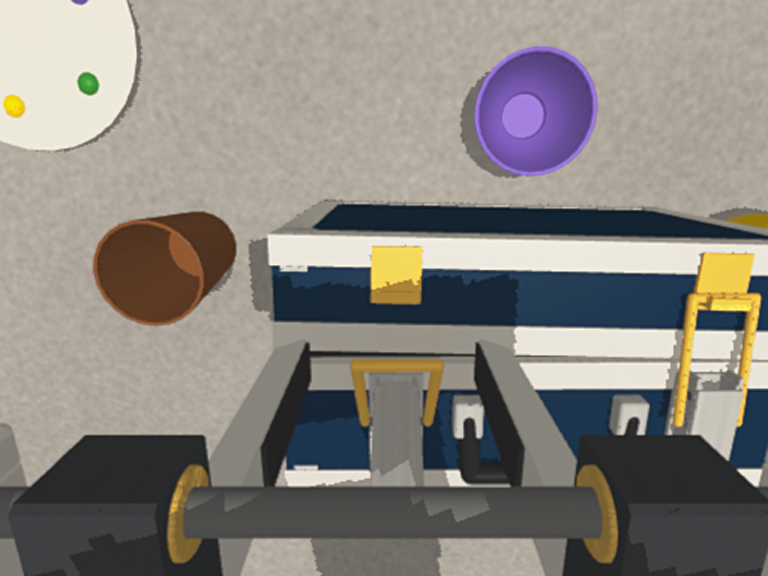

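```bash
python3 - <<'E'
from h import *
p=dict(np.load("w.npz")); s=monitor.read_state()
T=s["eef_pos"]; a=-.276; X=np.array([np.cos(a),np.sin(a),0]);Y=np.array([np.sin(a),-np.cos(a),0]);Z=np.array([0,0,1])
for u in(-8,8):
  print("tips",u,[(proj(p,T+u*X+v*Y-19*Z)[0]*1.5).round().tolist() for v in(-33,33)])
H=np.array([582.7,-29.05,211]); a=-.279; X=np.array([np.cos(a),np.sin(a),0]);Y=np.array([-np.sin(a),np.cos(a),0])
for w in (46,50,54,58,62): 
    A=atz(p,np.array((351,366))/1.5,211+w);B=atz(p,np.array((443,366))/1.5,211+w); m=(A+B)/2
    print(w,np.linalg.norm(A-B).round(1),"u,v",((m-H)@X).round(1),((m-H)@Y).round(1),"TCP uv",((T-H)@X).round(1),((T-H)@Y).round(1))
E
```

```text
tips -8 [[313.0, 380.0], [476.0, 380.0]]
tips 8 [[311.0, 344.0], [478.0, 344.0]]
46 38.9 u,v 39.7 0.3 TCP uv 46.1 1.4
50 38.1 u,v 41.6 0.3 TCP uv 46.1 1.4
54 37.3 u,v 43.5 0.4 TCP uv 46.1 1.4
58 36.4 u,v 45.4 0.4 TCP uv 46.1 1.4
62 35.6 u,v 47.4 0.5 TCP uv 46.1 1.4
```

>>> arm_command --pt "0.7 -1 1 5 0" --pt "0.36 -1 1 5 0" --pt "0.36 -1 1 5 0" --pt "0.36 -1 1 5 0" --pt "0.36 -1 1 5 0" --force 6

```text
clock: 4.05
eef_pos: [626.0, -41.5, 279.6]
eef_rot: [3.141, -0.0, -0.276]
wrist_force: [0.4, -3.0, 1.4]
finger_gap: 37.0
finger_force: 6.0
```

>>> arm_command --pt "0.36 8 0 5 0" --pt "0.36 15 0 12 0" --pt "0.36 20 0 20 0" --pt "0.36 24 0 29 0" --pt "0.36 26 0 38 0" --pt "0.36 27 0 48 0" --pt "0.36 27 0 48 0"

```text
clock: 4.92
eef_pos: [652.0, -48.6, 230.6]
eef_rot: [3.141, 0.0, -0.276]
wrist_force: [-1.1, -3.8, 1.3]
finger_gap: 36.4
finger_force: 6.0
```

```bash
python3 look.py w3.png
```

```text
4.975 [652.1 -48.6 231.3] [ 3.142 -0.    -0.276] [-0.13  0.53  1.18 -0.    1.43  1.72] 36.63931126532425 [-1.9 -3.4 -0.3]
latch_base [(array([337., 271., 350., 221.]), 0.62), (array([262., 315.,  65., 136.]), 0.61)]
lever_arm [(array([264., 372.,  43.,  23.]), 0.83)]
bail [(array([262., 304.,  65., 113.]), 0.67)]
case->px grid (guess)
```

View pics/w3.png

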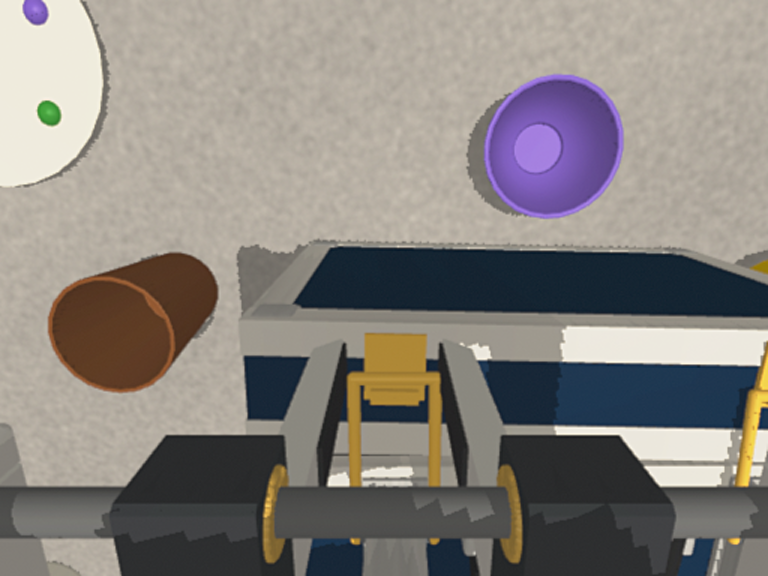

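```bash
python3 - <<'E'
from h import *
p=dict(np.load("w.npz"))
H=np.array([582.7,-29.05,211]); a=-.279; X=np.array([np.cos(a),np.sin(a),0]);Y=np.array([-np.sin(a),np.cos(a),0])
def f(q,w): m=atz(p,np.array(q)/1.5,211+w)-H; return (m@X).round(1),(m@Y).round(1)
for w in(0,4,8,12): print(w,"bar",f((347,379),w),f((441,379),w))
print("plate far",f((364,334),-8.5),f((427,334),-8.5),"lip near edge",f((394,404),.5),f((394,404),-8),"lip far?",f((394,387),.5))
# seated-lip predictions
T=H+0
for d in(3,5,7,9,11):
  S=H+(54+d)*X-6*Z if False else H+(54+d)*X-np.array([0,0,6])
  print(d,"lip far top",(proj(p,S+.5*X+np.array([0,0,6.5]))[0]*1.5).round(1),"wall near",(proj(p,S-2.5*X+np.array([0,0,6.5]))[0]*1.5).round(1))
save(p,"c3.png",(210,210,310,290),6)
E
```

```text
0 bar (np.float64(64.0), np.float64(19.9)) (np.float64(64.1), np.float64(-18.4))
4 bar (np.float64(66.1), np.float64(19.5)) (np.float64(66.2), np.float64(-18.0))
8 bar (np.float64(68.1), np.float64(19.1)) (np.float64(68.2), np.float64(-17.5))
12 bar (np.float64(70.2), np.float64(18.7)) (np.float64(70.3), np.float64(-17.1))
plate far (np.float64(80.3), np.float64(13.2)) (np.float64(80.4), np.float64(-12.9)) lip near edge (np.float64(52.9), np.float64(0.7)) (np.float64(48.0), np.float64(0.6)) lip far? (np.float64(60.7), np.float64(0.7))
3 lip far top [395.7 394. ] wall near [395.7 400.5]
5 lip far top [395.7 389.6] wall near [395.7 396.2]
7 lip far top [395.8 385.2] wall near [395.7 391.8]
9 lip far top [395.8 380.8] wall near [395.8 387.4]
11 lip far top [395.8 376.4] wall near [395.8 383. ]
```

View pics/c3.png

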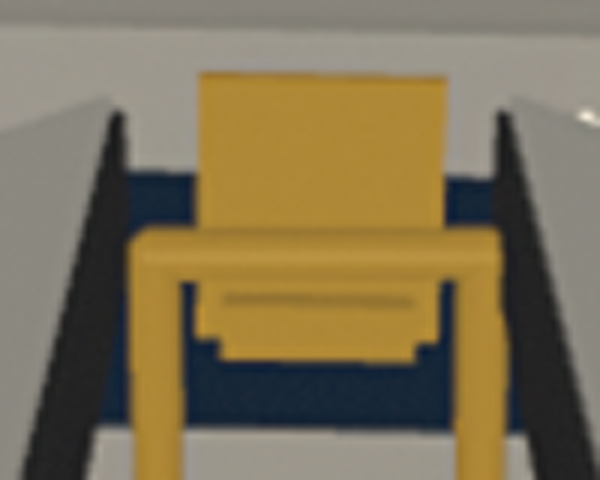

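>>> arm_command --pt "0.36 0 0 4 0" --pt "0.36 0 0 7 0" --pt "0.36 0 0 7 0" --pt "0.6 0 0 7 0" --pt "0.6 0 0 7 0" --pt "0.6 -3 0 -13 0" --pt "0.3 -3 0 -13 0" --pt "0.3 -3 0 -13 0" --pt "0.3 -3 0 -13 0" --pt "0.3 -3 0 -13 0"

```text
clock: 6.38
eef_pos: [649.0, -47.7, 244.1]
eef_rot: [3.142, 0.001, -0.276]
wrist_force: [-0.2, -0.6, -0.1]
finger_gap: 28.6
finger_force: 0.0
```

>>> arm_command --pt "0.3 0 0 8 0" --pt "0.3 0 0 12 0" --pt "0.3 0 0 15 0" --pt "0.3 0 0 16.5 0" --pt "0.3 0 0 16.5 0"

```text
clock: 7.0
eef_pos: [649.1, -47.7, 228.2]
eef_rot: [-3.142, -0.0, -0.276]
wrist_force: [-0.4, 0.6, -0.4]
finger_gap: 28.3
finger_force: 0.6
```

>>> arm_command --pt "0.3 0 0 1 0" --pt "0.3 0 0 1.5 0" --pt "0.3 0 0 2 0" --pt "0.3 0 0 2 0"

```text
clock: 7.5
eef_pos: [649.2, -47.7, 227.5]
eef_rot: [-3.141, -0.002, -0.276]
wrist_force: [-4.2, 0.3, 10.8]
finger_gap: 28.0
finger_force: 4.3
```

```bash
python3 look.py w4.png; python3 -c "
from h import *
p=dict(np.load('w.npz'));save(p,'c4.png',(190,200,330,300),5)"
```

```text
7.55 [649.2 -47.6 227.4] [-3.141e+00 -2.000e-03 -2.760e-01] [-0.13  0.53  1.2   0.    1.42  1.72] 27.94566630261523 [-2.4  0.3 11.3]
latch_base [(array([263., 310.,  62., 147.]), 0.78)]
lever_arm [(array([265., 370.,  48.,  23.]), 0.65)]
bail [(array([262., 300.,  61., 123.]), 0.85)]
case->px grid (guess)
```

View pics/c4.png

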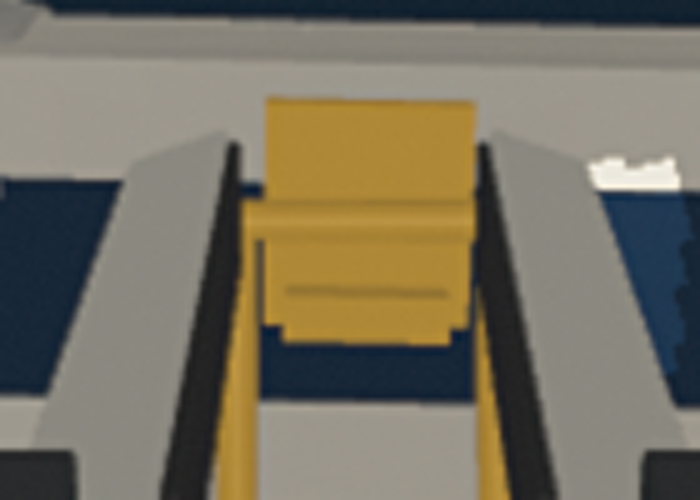

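>>> arm_command --pt "0.3 0 0 -6 0" --pt "0.6 0 0 -6 0" --pt "0.6 0 0 -6 0" --pt "0.6 0 0 1 0" --pt "0.6 0 0 3.5 0" --pt "0.36 0 0 3.5 0" --pt "0.36 0 0 3.5 0" --pt "0.36 0 0 3.5 0" --pt "0.36 0 0 3.5 0" --force 12

```text
clock: 8.82
eef_pos: [649.1, -48.0, 222.5]
eef_rot: [3.141, -0.0, -0.277]
wrist_force: [0.4, -3.9, 0.3]
finger_gap: 36.0
finger_force: 12.0
```

>>> arm_command --pt "0.36 -2 0.5 0.5 0" --pt "0.36 -4 0.5 0.5 0" --pt "0.36 -5.5 0.5 0.5 0" --pt "0.36 -5.5 0.5 0.5 0"

```text
clock: 9.32
eef_pos: [644.3, -46.9, 222.6]
eef_rot: [-3.141, -0.003, -0.276]
wrist_force: [4.3, -1.9, 1.2]
finger_gap: 36.2
finger_force: 12.0
```

>>> arm_command --pt "0.36 -1 0.5 0 0" --pt "0.36 -2 0.5 0 0" --pt "0.36 -2 0.5 0 0"

```text
clock: 9.7
eef_pos: [642.3, -46.6, 222.6]
eef_rot: [-3.141, -0.003, -0.276]
wrist_force: [6.1, -1.9, 1.6]
finger_gap: 36.4
finger_force: 12.0
```

```bash
cat > look2.py <<'E'
from h import *; import sys
p=imaging.camera("wrist"); s=monitor.read_state()
print(s["clock"],s["eef_pos"].round(1),s["finger_gap"],s["wrist_force"].round(1))
save(p,sys.argv[1],(190,200,330,300),5)
E
python3 look2.py c5.png
```

```text
9.75 [642.4 -46.6 222.6] 36.432986805608905 [ 5.4 -1.8  0.3]
```

View pics/c5.png

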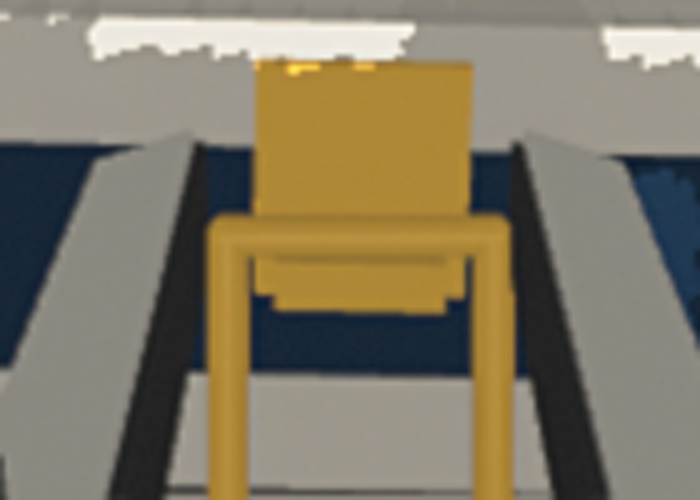

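>>> arm_command --pt "0.36 -1 0.5 0.3 0" --pt "0.36 -2 0.5 0.3 0" --pt "0.36 -2 0.5 0.3 0"

```text
clock: 10.12
eef_pos: [641.0, -46.5, 222.6]
eef_rot: [-3.14, -0.005, -0.276]
wrist_force: [13.2, -1.7, 0.5]
finger_gap: 36.3
finger_force: 12.0
```

```bash
cat > prof.py <<'E'
from h import *
p=imaging.camera("wrist"); s=monitor.read_state()
print(s["clock"],s["eef_pos"].round(1),s["wrist_force"].round(1),s["finger_gap"])
g=p["img"].astype(int)
for c in (251,256,262,268,273):
    print(c,g[236:268,c,0].tolist())
c=slice(258,267); print("mean",g[205:268,c,0].mean(1).round().astype(int).tolist())
E
python3 prof.py
python3 - <<'E'
import cv2
i=cv2.imread("pics/c5.png"); i=cv2.resize(i,None,fx=.2,fy=.2,interpolation=cv2.INTER_AREA)
print("c5 rows205.. ",i[5:68,68:77,2].mean(1).round().astype(int).tolist())
for c in (61,66,72,78,83): print(c+190,i[36:68,c,2].tolist())
E
```

```text
10.175 [641.  -46.5 222.6] [12.2 -3.   0.3] 36.17428582758639
251 [174, 174, 175, 175, 174, 175, 167, 150, 164, 171, 179, 186, 172, 148, 157, 175, 175, 174, 174, 175, 174, 175, 178, 164, 68, 19, 21, 23, 20, 25, 22, 24]
256 [174, 174, 174, 174, 175, 174, 168, 150, 164, 171, 179, 185, 174, 151, 154, 175, 175, 175, 174, 174, 175, 176, 179, 164, 70, 18, 20, 22, 22, 23, 22, 24]
262 [175, 174, 174, 174, 174, 175, 168, 150, 164, 171, 179, 186, 175, 151, 153, 175, 175, 174, 174, 174, 175, 175, 178, 167, 96, 30, 17, 22, 23, 24, 23, 23]
268 [174, 174, 174, 174, 174, 175, 168, 152, 164, 171, 178, 184, 175, 152, 152, 170, 175, 174, 174, 174, 174, 175, 177, 166, 96, 30, 19, 22, 23, 24, 23, 23]
273 [174, 174, 174, 174, 175, 176, 168, 153, 164, 171, 178, 184, 175, 157, 151, 170, 175, 174, 174, 174, 173, 175, 176, 171, 129, 40, 16, 23, 23, 24, 25, 23]
mean [237, 236, 237, 237, 227, 195, 243, 246, 221, 209, 175, 172, 174, 174, 174, 174, 174, 174, 174, 174, 174, 174, 174, 174, 174, 174, 174, 174, 174, 174, 174, 174, 174, 174, 174, 175, 175, 168, 151, 164, 171, 179, 185, 174, 151, 153, 173, 175, 174, 1
[... 480 characters left out ...]
176, 174, 174, 174, 174, 176, 179, 159, 72, 22, 21, 24, 24, 23]
256 [175, 174, 174, 175, 175, 175, 168, 155, 161, 169, 176, 183, 181, 172, 162, 149, 155, 173, 176, 175, 174, 175, 175, 176, 179, 159, 71, 21, 20, 23, 22, 23]
262 [174, 174, 174, 174, 175, 174, 169, 156, 161, 169, 176, 182, 180, 172, 163, 150, 155, 172, 175, 175, 175, 175, 175, 175, 178, 164, 96, 33, 19, 23, 25, 23]
268 [174, 175, 175, 175, 175, 175, 169, 156, 161, 169, 176, 182, 179, 172, 163, 150, 153, 170, 175, 175, 174, 174, 174, 175, 178, 163, 95, 31, 19, 22, 23, 23]
273 [174, 174, 174, 174, 175, 175, 169, 156, 161, 169, 178, 184, 180, 173, 163, 149, 153, 169, 175, 175, 175, 174, 175, 175, 176, 170, 126, 44, 17, 21, 24, 22]
```

Half of the bar is hidden under the lip (visible rows drop from 9 to 6), and the pull rose to 13 N, so it is seated against the wall. Releasing and going over to the lever.

>>> arm_command --pt "0.65 0 0 0 0" --pt "0.65 0 0 0 0" --pt "0.65 0 0 0 0" --pt "0.65 0 0 -40 0" --pt "0.65 0 0 -82 0" --pt "0 0 0 -82 0" --pt "0 -20 -1 -82 0" --pt "0 -45 -1 -82 0" --pt "0 -54 -1 -82 0" --pt "0 -54 -1 -82 0" --pt "0 -54 -1 -82 0"

```text
clock: 11.55
eef_pos: [588.3, -31.0, 303.3]
eef_rot: [3.142, 0.0, -0.276]
wrist_force: [-0.2, -0.6, -0.4]
finger_gap: 4.8
finger_force: 0.0
```

```bash
python3 - <<'E'
from h import *
p=imaging.camera("wrist"); s=monitor.read_state()
print(s["clock"],s["eef_pos"].round(1),s["wrist_force"].round(1),s["finger_gap"])
for t in("lever_arm","bail"): print(t,[(np.round(d["rect"])*1.5,round(d["p"],2)) for d in find_in(p,t)[:3]])
H=np.array([582.7,-29.05,211]); a=-.279; X=np.array([np.cos(a),np.sin(a),0]);Y=np.array([-np.sin(a),np.cos(a),0])
T=s["eef_pos"]-H; print("u,v,w tip",T@X,T@Y,T[2]-19)
for d in (0,4,5,7): print(d,(proj(p,H+(54+d)*X-np.array([0,0,6]))[0]*1.5).round(), (proj(p,H+(54+d)*X-16*Y-np.array([0,0,6]))[0]).round(1))
c=(proj(p,H+59*X-np.array([0,0,6]))[0]).round().astype(int); print(c,p["img"][c[1]-18:c[1]+18,c[0]-3:c[0]+4,0].mean(1).round().tolist())
for th in(.9,1.05,1.2):
  print(th,(proj(p,H+X*(-58*np.cos(th)+6.5*np.sin(th))+np.array([0,0,58*np.sin(th)+6.5*np.cos(th)]))[0]*1.5).round())
E
```

```text
11.6 [588.3 -31.  303.2] [ 0.5 -0.   1. ] 1.5302321316313108
lever_arm [(array([396. , 360. ,  52.5, 129. ]), 0.56)]
bail [(array([388.5, 273. ,  70.5, 138. ]), 0.95)]
u,v,w tip 5.929851400000294 -0.35305043961724775 73.23960857822891
0 [394. 214.] [282.8 142.8]
4 [394. 207.] [282.9 137.8]
5 [394. 205.] [282.9 136.5]
7 [394. 201.] [283.  133.9]
[263 136] [245.0, 245.0, 245.0, 245.0, 245.0, 245.0, 245.0, 245.0, 245.0, 245.0, 245.0, 245.0, 245.0, 245.0, 245.0, 246.0, 244.0, 223.0, 231.0, 236.0, 232.0, 246.0, 245.0, 245.0, 245.0, 246.0, 246.0, 246.0, 247.0, 255.0, 116.0, 39.0, 44.0, 47.0, 47.0, 47.0]
0.9 [394. 412.]
1.05 [394. 401.]
1.2 [394. 388.]
```

>>> arm_command --pt "0 2 0 20 0" --pt "0 -6 0 22 0" --pt "0 -11 0 24 0" --pt "0 -15 0 25.5 0" --pt "0 -19.5 0 28 0" --pt "0 -24 0 30 0" --pt "0 -28 0 32.5 0" --pt "0 -28 0 32.5 0"

```text
clock: 12.7
eef_pos: [561.4, -23.3, 271.7]
eef_rot: [-3.141, -0.003, -0.276]
wrist_force: [6.1, -1.8, 1.1]
finger_gap: 0.9
finger_force: 2.6
```

```bash
cat > st.py <<'E'
from h import *
p=imaging.camera("wrist"); s=monitor.read_state()
H=np.array([582.7,-29.05,211]); a=-.279; X=np.array([np.cos(a),np.sin(a),0]);Y=np.array([-np.sin(a),np.cos(a),0])
T=s["eef_pos"]-H; F=s["wrist_force"]; print(s["clock"],"u,v,tip",T@X,T@Y,T[2]-19,"F",F@X,F@Y,F[2])
for t in("lever_arm","bail"): print(t,[(np.round(d["rect"])*1.5,round(d["p"],2)) for d in find_in(p,t)[:3]])
c=(proj(p,H+59*X-np.array([0,0,6]))[0]).round().astype(int); print(c,p["img"][c[1]-18:c[1]+18,c[0]-3:c[0]+4,0].mean(1).round().tolist())
for d in (0,4): print(d,(proj(p,H+(54+d)*X-np.array([0,0,6]))[0]*1.5).round())
E
python3 st.py
```

```text
12.75 u,v,tip -22.050612934254556 -0.37664894472212324 41.75011920443433 F 6.101189151544941 0.24251744510676546 1.4485997326942692
lever_arm [(array([396. , 301.5,  63. ,  90. ]), 0.91)]
bail [(array([391.5, 234. ,  84. , 165. ]), 0.89), (array([393. , 249. ,  82.5, 199.5]), 0.43)]
[263 100] [246.0, 245.0, 246.0, 246.0, 245.0, 245.0, 245.0, 245.0, 245.0, 245.0, 245.0, 245.0, 245.0, 245.0, 245.0, 245.0, 245.0, 245.0, 246.0, 244.0, 225.0, 240.0, 246.0, 245.0, 245.0, 245.0, 246.0, 246.0, 246.0, 246.0, 242.0, 230.0, 252.0, 255.0, 120.0, 46.0]
0 [394. 162.]
4 [395. 153.]
```

>>> arm_command --pt "0 -4.5 0 3.5 0" --pt "0 -9 0 7 0" --pt "0 -12.5 0 11 0" --pt "0 -15 0 14.5 0" --pt "0 -16 0 15.5 0" --pt "0 -16 0 15.5 0"

```text
clock: 13.6
eef_pos: [545.6, -18.9, 256.0]
eef_rot: [-3.142, -0.001, -0.276]
wrist_force: [2.9, -1.5, 2.1]
finger_gap: 0.8
finger_force: 1.9
```

```bash
python3 st.py
```

```text
13.65 u,v,tip -38.40267698999546 -0.40322474915798323 25.93655544442467 F 3.8806572111503073 -0.40440777861220517 3.6302610852322585
lever_arm [(array([396. , 286.5,  64.5, 120. ]), 0.6)]
bail [(array([393. , 207. ,  88.5, 181.5]), 0.72), (array([397.5, 232.5,  82.5, 228. ]), 0.59), (array([ 55.5, 468. ,  61.5,  37.5]), 0.38)]
[263  73] [245.0, 245.0, 245.0, 245.0, 245.0, 245.0, 245.0, 245.0, 245.0, 245.0, 245.0, 245.0, 245.0, 245.0, 245.0, 245.0, 245.0, 245.0, 245.0, 245.0, 245.0, 245.0, 246.0, 243.0, 232.0, 246.0, 246.0, 245.0, 245.0, 245.0, 245.0, 245.0, 245.0, 246.0, 245.0, 221.0]
0 [395. 122.]
4 [395. 112.]
```

>>> arm_command --pt "0 -2.5 0 3.5 0" --pt "0 -4 0 6.5 0" --pt "0 -5.2 0 9 0" --pt "0 -6 0 11.5 0" --pt "0 -6.5 0 13.5 0" --pt "0 -6.5 0 13.5 0"

```text
clock: 14.5
eef_pos: [539.0, -17.0, 241.8]
eef_rot: [3.141, 0.001, -0.276]
wrist_force: [-0.3, 0.4, -0.3]
finger_gap: 0.2
finger_force: 0.0
```

```bash
python3 st.py
```

```text
14.55 u,v,tip -45.34309902723651 -0.4531858075513976 11.825001612415207 F 0.7340436816594462 0.7615089778986579 0.22227045197661713
lever_arm [(array([393., 282.,  75., 129.]), 0.65)]
bail [(array([390. , 193.5, 102. , 193.5]), 0.97)]
[263  58] [245.0, 245.0, 245.0, 245.0, 245.0, 245.0, 245.0, 245.0, 245.0, 245.0, 245.0, 245.0, 245.0, 245.0, 245.0, 245.0, 245.0, 245.0, 245.0, 245.0, 245.0, 245.0, 245.0, 245.0, 245.0, 245.0, 245.0, 245.0, 245.0, 245.0, 245.0, 246.0, 246.0, 246.0, 246.0, 248.0]
0 [395. 101.]
4 [395.  90.]
```

>>> arm_command --pt "0 0 0 2 0" --pt "0 0 0 3.5 0" --pt "0 0 0 4.5 0" --pt "0 0 0 4.5 0"

```text
clock: 15.15
eef_pos: [539.2, -17.0, 237.5]
eef_rot: [3.142, 0.0, -0.276]
wrist_force: [-0.3, -0.2, 0.1]
finger_gap: 0.8
finger_force: 0.0
```

>>> arm_command --pt "0 0 0 0.7 0" --pt "0 0 0 1.2 0" --pt "0 0 0 1.2 0"

```text
clock: 15.52
eef_pos: [539.3, -17.1, 236.8]
eef_rot: [-3.141, -0.0, -0.276]
wrist_force: [-1.1, -0.6, 4.5]
finger_gap: 0.5
finger_force: 2.1
```

>>> arm_command --pt "0 0 0 0.3 0" --pt "0 0 0 0.3 0"

```text
clock: 15.78
eef_pos: [539.3, -17.1, 236.7]
eef_rot: [-3.141, -0.001, -0.276]
wrist_force: [-1.9, -0.4, 6.7]
finger_gap: 0.6
finger_force: 3.5
```

>>> arm_command --pt "0 0 0 0.2 0" --pt "0 0 0 0.2 0" --pt "0 0 0 -4 0" --pt "0 0 0 -50 0" --pt "0 0 0 -110 0" --pt "0 0 0 -110 0" --pt "0 0 0 -110 0"

```text
clock: 16.65
eef_pos: [539.1, -17.0, 345.3]
eef_rot: [3.141, 0.001, -0.276]
wrist_force: [0.2, -0.3, -0.7]
finger_gap: 0.2
finger_force: 0.0
```

```bash
python3 - <<'E'
from h import *
p=imaging.camera("wrist"); s=monitor.read_state(); print(s["clock"],s["eef_pos"].round(1),s["wrist_force"].round(1))
H=np.array([582.7,-29.05,211]); a=-.279; X=np.array([np.cos(a),np.sin(a),0]);Y=np.array([-np.sin(a),np.cos(a),0]);Z=np.array([0,0,1.])
for v in(0,-170): print(v,"bar",proj(p,H+54*X+v*Y-6*Z)[0].round(1),"lever end",proj(p,H-58*X+v*Y+6.5*Z)[0].round(1),"lip",proj(p,H-68*X+v*Y+6.5*Z)[0].round(1))
for n in("wrist","scene"):
  p=imaging.camera(n)
  for t in("lever_arm","bail"): print(n,t,[(np.round(d["rect"],1),round(d["p"],2)) for d in trace(p,t)[:3]])
p=imaging.camera("scene")
for v in(0,-170): print("scene",v,"bar",proj(p,H+54*X+v*Y-6*Z)[0].round(1),"lever end",proj(p,H-58*X+v*Y+6.5*Z)[0].round(1))
E
```

```text
16.7 [539.  -17.  344.8] [-0.   0.5 -0.6]
0 bar [262.5  77.2] lever end [262.1 203.4] lip [262.1 213.5]
-170 bar [457.1  77.8] lever end [443.8 203.9] lip [442.  213.9]
wrist lever_arm [(array([263.8, 170.7,  32.1,  88.2]), 0.67), (array([349.5,  21.9,  73.3,  43.7]), 0.24)]
wrist bail [(array([260. , 117. ,  43.3,  82. ]), 0.91)]
scene lever_arm [(array([225.1, 182.9,  14.2,  29.1]), 0.59)]
scene bail []
scene 0 bar [232.9 214.6] lever end [224.6 174.2]
scene -170 bar [160.1 227. ] lever end [155.3 185.2]
```

```bash
python3 - <<'E'
from h import *
p=imaging.camera("wrist"); g=p["img"].astype(int)
for c in(262,457): print(g[45:95,c-3:c+4].mean(1).round().astype(int)[:,[0,2]].tolist())
for c0 in (262,457):  # yellow extents
  q=g[45:170,c0-40:c0+40]; m=(q[...,0]-q[...,2]>70); r=np.where(m.sum(1)>3)[0]+45; print(r.min(),r.max(),[int(m[k].sum()) for k in range(0,60,3)])
E
```

```text
[[229, 213], [242, 232], [241, 230], [240, 230], [238, 232], [239, 214], [246, 110], [246, 101], [245, 105], [245, 107], [245, 107], [245, 106], [245, 107], [245, 106], [245, 107], [245, 107], [245, 106], [245, 105], [245, 105], [245, 105], [245, 105], [245, 105], [245, 105], [245, 105], [245, 105], [245, 105], [245, 105], [245, 106], [245, 105], [245, 105], [244, 101], [240, 93], [245, 104], [245, 103], [245, 105], [246, 120], [247, 136], [248, 143], [249, 126], [185, 64], [222, 81], [238, 94], [163, 96], [61, 101], [50, 102], [56, 102], [56, 101], [56, 102], [56, 101], [56, 101]]
[[211, 186], [239, 224], [236, 222], [235, 221], [235, 225], [236, 212], [239, 114], [241, 76], [241, 80], [241, 81], [241, 81], [241, 82], [241, 81], [241, 82], [241, 81], [241, 82], [241, 82], [241, 82], [241, 81], [241, 81], [241, 81], [241, 81], [241, 81], [241, 81], [241, 81], [241, 81], [241, 81], [240, 81], [241, 81], [241, 81], [237, 77], [228, 69], [241, 80], [241, 81], [240, 81], [243, 88], [247, 103], [248, 102], [245, 88], [186, 57], [205, 61], [232, 73], [197, 72], [61, 70], [22, 80], [32, 83], [34, 82], [35, 82], [35, 82], [34, 82]]
51 160 [0, 0, 30, 30, 30, 30, 30, 30, 30, 30, 30, 42, 42, 41, 30, 11, 12, 12, 12, 10]
51 160 [0, 0, 31, 30, 31, 30, 31, 31, 31, 31, 31, 43, 43, 43, 41, 12, 12, 13, 12, 12]
```

The open catch's profile now matches the fastened one row for row: plate edge, bar, lip and loop extents (rows 51–160). Handing in.

```bash
python3 -c "
from cell import job; print(job.sign_off())"
```

```text
the job is handed in; nothing more can be done
None
```

The open catch is fastened: the loop is seated under the keeper's lip, the lever lies flat and over centre after a final press read at 6.7 N plus a 0.2 mm nudge, and the last wrist picture shows it matching the finished catch; the job was handed in at about 17 s.

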